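Slide rack from the covered staining dish to the open one

TASK

Move the microscope slides on to the next staining dish: lift the lid off the covered dish by its knob and set it aside, knob up, in the middle of the round plate, so that its stained lip does not mark the table. Then take the slide rack out by its grip, lower it into the open dish and let go once it stands flat on the bottom; the slides are glass, so drop nothing. Leave both dishes, the plate and the bottles standing where they are.

Things in the scene. Friction and masses are not known exactly. Their poses are not given: they have to be found in the camera images.
- covered_dish: rectangular white plastic staining dish that has the lid on it at the start and the slide rack inside; outside 100 (x) x 126 (y) x 88 mm high (106 x 132 at the rim flange, 150 along y over a small lug at each end), inside 90 x 116 mm, floor 5 mm thick; loose, 0.65 kg. Origin: centre of the underside, z up, y along its length
- open_dish: a second dish of exactly the same shape and size, empty and without lid: inside 90 (x) x 116 (y) mm, 83 mm deep from the rim at z = 88 mm, floor top at z = 5 mm; 3 mm play for the rack on every side. Origin: centre of the underside, z up, y along its length
- lid: loose white lid, plate 106 (x) x 132 (y) x 5 mm, with a locating lip 86 x 112 mm that reaches 8 mm down into the dish (2 mm play a side) and a black knob; 0.2 kg. Origin: centre of the lip's lower edge; the plate's underside is at z = 8 mm, its top at 13 mm, the knob's top at 48 mm. On the dish the origin is 80 mm above the dish's underside
- lid_knob (a point): point to grip, on the axis of the lid's round black knob, 36 mm above the lid's origin and 12 mm below the knob's top; knob head 28 mm in diameter from 27 to 42 mm above the lid's origin, thinner neck (18 to 20 mm) below; lid plate 23 mm below this point
- rack: steel slide rack, 84 (x) x 110 (y) mm basket, 30 mm high, with ten glass slides and a fixed bail handle along y over the middle, 73 mm high in all; 0.3 kg; it stands in the covered dish at the start, its top 10 mm below the rim. Origin: centre of the underside, z up, y along its length; a half turn about z makes no difference
- rack_grip (a point): centre of the black grip of the rack's bail, 66 mm above the rack's origin; the grip is a flat-sided bar 12 mm thick (x), 60 mm long (y), 14 mm high; nothing within 35 mm of it on either side in x, slides 37 mm below
- plate: round shallow plastic plate, 195 mm in diameter, 13 mm high, flat middle 130 mm across with its top at z = 2 mm; a lid laid centrally on it rests by its plate corners on the sloping rim, its origin about 4 mm above the origin of the plate. Origin: centre of the underside
- dropper_a: amber dropper bottle with red bulb, 32 mm in diameter, 107 mm high, standing near the work; leave alone. Origin: centre of the underside
- dropper_b: clear dropper bottle with black bulb, 32 mm in diameter, 107 mm high; leave alone. Origin: centre of the underside
- wash_bottle: clear bottle with white flip cap, 77 mm in diameter, 186 mm high; leave alone. Origin: centre of the underside
- glue_bottle: white bottle, 43 mm in diameter, 131 mm high; leave alone. Origin: centre of the underside

How it is judged:
On the way, in this order (a step that is already met when the one before it is completed fails the run):
1. the lid lies knob up on the plate, let go, while the rack still stands in its dish (horizontal distance between lid and plate below 0.03 m and z of lid in the frame of plate below 0.016 m and angle between lid's own z axis and vertical below 0.15 rad and contact force between lid and the fingers below 0.05 N and z of rack in the frame of covered_dish below 0.02 m), for 0.2 s.
2. the rack is lifted clear of the first dish (z of rack in the frame of covered_dish above 0.088 m), for 0.05 s.
At the end, for the whole second after the job is handed in: Rack level on the open dish's floor (within 9 mm of its centre, origin under 9 mm above its underside, parallel within 0.12 rad, tilt < 0.06); lid knob up on the plate (centres within 30 mm, lip under 16 mm above its underside, tilt < 0.15); both released, at rest (horizontal distance between lid and plate below 0.03 m and z of lid in the frame of plate below 0.016 m and angle between lid's own z axis and vertical below 0.15 rad and horizontal distance between rack and open_dish below 0.009 m and z of rack in the frame of open_dish below 0.009 m and angle between the y axis of rack and the y axis of open_dish, either way round below 0.12 rad and angle between rack's own z axis and vertical below 0.06 rad and contact force between each of lid, rack and the fingers below 0.05 N and linear speed of each of rack, lid below 0.02 m/s); the robot touches nothing.
It fails at once if the lid is dropped (falls freely by more than about 30 mm) (contact force between lid and the fingers below 0.05 N and linear speed of lid above 0.75 m/s).
It fails at once if the rack is dropped (falls freely by more than about 30 mm) (contact force between rack and the fingers below 0.05 N and linear speed of rack above 0.75 m/s).
It fails at once if a dish is shoved more than 30 mm or tipped (distance of any of covered_dish, open_dish from where it was at the start of the episode above 0.03 m or angle between any of covered_dish, open_dish's own z axis and vertical above 0.2 rad).
It fails at once if the plate is shoved more than 30 mm (distance of plate from where it was at the start of the episode above 0.03 m).
It fails at once if a bottle is shoved more than 20 mm or tipped (distance of any of dropper_a, dropper_b, wash_bottle, glue_bottle from where it was at the start of the episode above 0.02 m or angle between any of dropper_a, dropper_b, wash_bottle, glue_bottle's own z axis and vertical above 0.3 rad).
It also fails if it takes over 64 s, if anything falls off the work surface, if the arm or the gripper's body presses on something with over 40 N, if the wrist force passes 120 N, or if a joint passes its speed limit or range.

ROBOT

A 6-joint arm with a two-finger parallel gripper is mounted at the origin on a cart in front of the work surface, level with it; the furniture and walls round the work are solid. World frame = base frame: x ahead of the robot, y to its left, z up, the work surface at z = 0. Lengths are in m, angles in rad, forces in N, time in s.
With the tool pointing down it reaches from about 0.25 to 0.775 m from the base axis. Payload 8.9 kg.
Tool frame: the origin (TCP) lies midway between the tips of the shut fingers; the grasp point (between the pads) lies 19 mm behind it; z points along the fingers, y is the line along which they close (so a half turn about z gives the same grasp; the last joint's range is limited). The gripper opens to 85 mm and grips with 20 to 120 N. Pads are 22 mm wide; open, the fingers measure 114 mm over their backs; the gripper's body (76 mm by 85 mm) begins 54 mm behind the grasp point. The pads swing forward as they close: fully open they stand 13 mm farther back than shut.
Start: joints at [-1.374, 0.291, -0.153, 1.127, 0, 1.431], TCP at [0.173, -0.496, 0.2] pointing down, gripper open.
Joint ranges: [-2.52, 2.52], [-0.91, 1.74], [-1.3, 1.37], [-1.96, 2.02], [-1.52, 1.47], [-3.14, 3.14]. Speed limits (rad/s): [2.22, 2.22, 2.79, 3.14, 3.14, 3.14].

INTERFACE

Orientations are given as a unit quaternion [x, y, z, w].
In Python, from bench import env, viewer, finish_job gives the robot as it stands.
- The arm moves only by the shell command python3 -m inch 'ROWS' [OPENING] [FORCE]. ROWS is JSON, a list of rows, each a list of 2 entries, a list of its own where there are three numbers: the shift along the world's x, y, z in m, then the turn, a rotation vector about the world's x, y, z in degrees. A call has 1 to 12 rows; each row shifts and turns the commanded pose from where the row before left it; what a row does not reach is not made up. A row lasts 1/8 s, in which the tool goes at most 62.5 mm and 10.7 degrees, less where a joint would pass 70% of its speed; a pose out of reach is approached as far as the arm can. A call is refused whole if a number of a shift passes 0.0625 or a number of a turn 10.7, either way. A call with a gripper value outside its range is refused whole. OPENING is the closure, from 0 (fully open) to 1 (shut), set as the call begins (- or left out, the last holds). The fingers move at their own pace and stop on an object; FORCE is the grip in N (left out, the last holds). Time passes only in rows, so rows that do not move let the fingers close. It gives the time, the measured TCP pose, the force, the opening and the grip force at its end, in the units of the state.
- env.observe(): the state, without advancing time (a new reading comes with each control period).
- viewer.snapshot(name): name is "scene" or "top" or "wrist"; returns the picture (420x560x3 uint8, red, green, blue); there is no depth.
- viewer.get_calibration(name): a dict with "fx", "fy", "cx", "cy" (pixels), "k1" (the pictures are not rectified: a ray, as slopes to the right and down, at radius r is drawn at 1 + k1 r^2 times it, then the intrinsics apply), "R" (3x3) and "t" (3): a world point X has camera coordinates R X + t; the wrist camera has in their place "T_tool_cam" (4x4, takes a point from camera to tool coordinates, whose origin is the TCP and whose axes are the flange's). Camera axes: x right, y down, z forward; pixel columns grow to the right and rows downward; lengths in m; the calibration is good to about 2 mm. A picture is of the moment at which its call begins: read the wrist's pose just before it. get_calibration takes no time and is no camera call.
- finish_job(): hands the job in; it is judged then, once.
The state is a dict: "time": time; "joint_positions": joint angles; "dq": joint speeds; "tau": joint torques, N m; "ee_pos": TCP position; "tcp_rot": TCP orientation; "ft_force": force on the tool from outside, world axes, zero at the start; "ft_torque": the same for the moment, N m; "gripper_width": opening from 0.0 (shut) to 1.0 (fully open); "grip_force": force on a finger pad.
Only numpy, scipy, OpenCV 4.12 (cv2) and the standard library are available. Lean on these libraries where they do the work, as an engineer would, in place of code of your own. Each camera call takes 0.05 s, during which the arm holds its last target. There are 200 camera calls.

## Working session

There is one attempt and no reset: what is moved stays moved. The work goes in short steps, Python scripts to look and compute and a shell command to move; the robot and the scene stay as the last step left them, time stands still between calls to the robot, and variables do not carry over. Pictures are saved under pics/ and viewed, at most 10 in all, crops included, and the job is handed in when it is done.

```bash
ls; mkdir -p pics; cat > h.py <<'E'
import numpy as np, cv2, json
from bench import env, viewer, finish_job
from scipy.spatial.transform import Rotation as Ro
def snap(n,f):
    s=env.observe(); im=viewer.snapshot(n); cv2.imwrite('pics/'+f,im[:,:,::-1]); return s,im
def cam(n,s=None):
    c=viewer.get_calibration(n)
    if 'R' in c: R=np.array(c['R']);t=np.array(c['t'])
    else:
        T=np.array(c['T_tool_cam']); W=np.eye(4); W[:3,:3]=Ro.from_quat(s['tcp_rot']).as_matrix(); W[:3,3]=s['ee_pos']
        M=np.linalg.inv(W@T); R=M[:3,:3]; t=M[:3,3]
    return c,R,t
def back(n,uv,z,s=None):
    c,R,t=cam(n,s); out=[]
    for (u,v),zz in zip(uv,np.broadcast_to(z,len(uv))):
        d=np.array([(u-c['cx'])/c['fx'],(v-c['cy'])/c['fy']]); p=d.copy()
        for _ in range(20): p=d/(1+c['k1']*(p@p))
        r=R.T@np.r_[p,1]; o=-R.T@t; out.append(o+r*(zz-o[2])/r[2])
    return np.array(out)
def proj(n,X,s=None):
    c,R,t=cam(n,s); P=np.atleast_2d(X)@R.T+t; p=P[:,:2]/P[:,2:]; p=p*(1+c['k1']*(p**2).sum(1,keepdims=True))
    return p*[c['fx'],c['fy']]+[c['cx'],c['cy']]
E
python3 - <<'E'
from h import *
s,_=snap('top','top.png'); snap('scene','scene.png'); print(s)
for n in('top','scene'):
    c,R,t=cam(n); print(n,-R.T@t,R[2])
print(viewer.get_calibration('wrist'))
E
```

```text
pics
{'time': 0.0, 'joint_positions': array([-1.37428530e+00,  2.91299348e-01, -1.54108038e-01,  1.12669112e+00,
       -9.43975883e-06,  1.43153410e+00]), 'dq': array([-0.0009109 ,  0.00088217,  0.00181717, -0.00061969,  0.00074384,
        0.00043043]), 'tau': array([ 4.07211764e-04, -5.37149227e+01,  3.31370044e+01,  1.61834137e-02,
       -1.50149626e-04, -5.45714420e-05]), 'ee_pos': array([ 0.17291405, -0.4952118 ,  0.19892925]), 'tcp_rot': array([ 9.85939901e-01,  1.67099035e-01, -2.33524983e-05, -6.50689550e-04]), 'ft_force': array([0.1260993 , 0.06380502, 0.68286308]), 'ft_torque': array([ 0.01804838, -0.04898781, -0.02681143]), 'grip_force': 0.0, 'gripper_width': 0.9985951546017703}
top [ 0.41927804 -0.26177214  1.37162445] [ 0.08090295  0.02326544 -0.99645042]
scene [ 0.11345026 -1.04932823  0.70145064] [ 0.38890271  0.74835944 -0.53732004]
{'fx': 339.4515796192449, 'fy': 339.4515796192449, 'cx': 286.1501910163282, 'cy': 212.2645845220808, 'k1': -0.018677941571770246, 'T_tool_cam': array([[ 9.50464318e-04, -9.48335411e-01, -3.17268097e-01,
         8.24597867e-02],
       [ 9.99999356e-01,  1.09809779e-03, -2.86512608e-04,
        -3.89815110e-04],
       [ 6.20101447e-04, -3.17267620e-01,  9.48335844e-01,
        -1.72674706e-01],
       [ 0.00000000e+00,  0.00000000e+00,  0.00000000e+00,
         1.00000000e+00]])}
```

View pics/top.png

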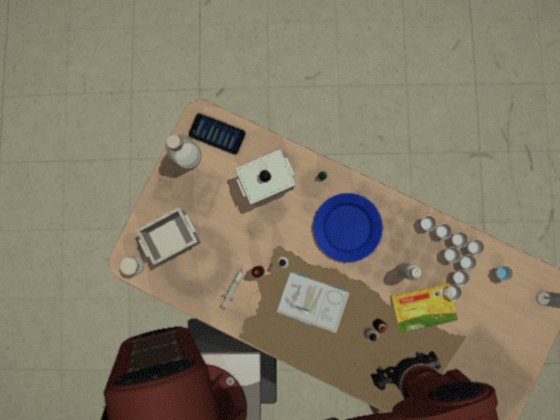

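View pics/scene.png

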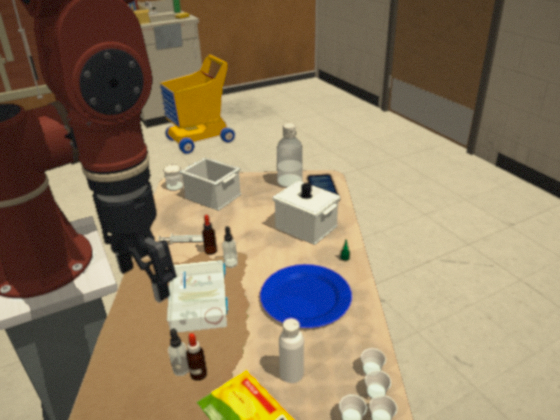

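The top view shows the lidded dish around (266,177) with its knob at (264,176), the plate at (348,228) and the open dish at (168,236). A dropper pair stands at (257,271) and (283,263), between the two dishes and the robot. I'll enlarge this area to get the corners.

```bash
python3 - <<'E'
from h import *
im=cv2.imread('pics/top.png')[140:280,120:320]
cv2.imwrite('pics/c1.png',cv2.resize(im,None,fx=4,fy=4,interpolation=cv2.INTER_CUBIC))
im=cv2.imread('pics/top.png'); m=((im[:,:,0]>im[:,:,2].astype(int)+50)&(im[:,:,0]>90)).astype(np.uint8)
m=cv2.inRange(im,(60,0,0),(255,110,60)); m[:, :300]=0; m[:,400:]=0
e=cv2.fitEllipse(max(cv2.findContours(m,0,2)[0],key=cv2.contourArea)); print(e)
print('plate',back('top',[e[0]],.013),'knob',back('top',[(264,176)],.125))
print(back('top',[(168,236)],.05))
E
```

```text
((347.2596740722656, 227.19155883789062), (67.39166259765625, 67.82796478271484), 111.54545593261719)
plate [[ 0.49589042 -0.41358331  0.013     ]] knob [[ 0.62638317 -0.18937682  0.125     ]]
[[0.47836798 0.08115879 0.05      ]]
```

View pics/c1.png

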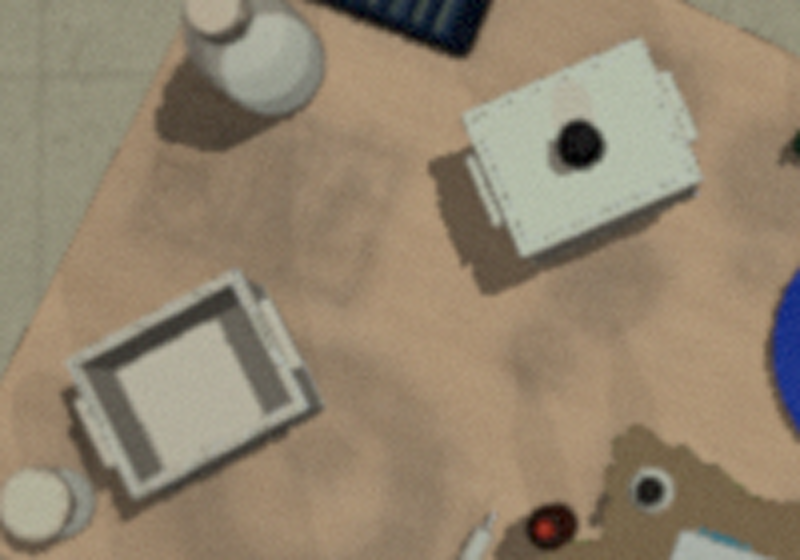

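The crop shows the lid corners at (642,40), (465,118), (525,257) and (698,183), with the knob at (580,144). The open dish rim corners are about (238,272), (70,362), (137,498) and (312,405).

```bash
python3 - <<'E'
from h import *
def f(p): return [(120+(a+.5)/4-.5,140+(b+.5)/4-.5) for a,b in p]
for nm,p,z in(('lid',[(642,40),(465,118),(525,257),(698,183)],.093),('open',[(238,272),(70,362),(137,498),(312,405)],.088)):
    X=back('top',f(p),z)
    print(nm,X.mean(0).round(4)); 
    for i in range(4):
        d=X[(i+1)%4]-X[i]; print(np.linalg.norm(d).round(4),np.degrees(np.arctan2(d[1],d[0])).round(1))
print(back('top',f([(580,144)]),.125),back('top',f([(550,526),(652,490)]),.1))
s=env.observe(); print(Ro.from_quat(s['tcp_rot']).as_matrix().round(3))
E
```

```text
lid [ 0.6292 -0.1908  0.093 ]
0.1291 112.9
0.1018 -157.4
0.1246 -67.8
0.1034 20.1
open [0.4777 0.0744 0.088 ]
0.128 117.1
0.1022 -153.3
0.1322 -63.0
0.1025 29.0
[[ 0.62733207 -0.19101261  0.125     ]] [[ 0.38060354 -0.16653222  0.1       ]
 [ 0.40292311 -0.23338282  0.1       ]]
[[ 0.944  0.33  -0.   ]
 [ 0.33  -0.944  0.001]
 [ 0.    -0.001 -1.   ]]
```

```bash
python3 -m inch '[[[0.03,0.02,0.02],[0,0,8]],[[0.0425,0.0284,0.02],[0,0,8.4]],[[0.0425,0.0284,0.01],[0,0,8.4]],[[0.0425,0.0284,0],[0,0,8.4]],[[0.0425,0.0284,0],[0,0,8.4]],[[0.0425,0.0284,0],[0,0,8.4]],[[0.0425,0.0284,0],[0,0,8.4]],[[0.0425,0.0284,0],[0,0,8.4]],[[0.0425,0.0284,0],[0,0,8.4]],[[0.0425,0.0284,0],[0,0,8.4]],[[0.0425,0.0284,0],[0,0,8.4]],[[0,0,0],[0,0,0]]]' 0
python3 - <<'E'
from h import *
s,_=snap('wrist','w1.png'); print(s['ee_pos'],Ro.from_quat(s['tcp_rot']).as_matrix().round(3),s['joint_positions'].round(2),s['time'])
print(proj('wrist',[[.6275,-.191,.128]],s))
E
```

```text
time: 1.6
ee_pos: [0.6299, -0.1891, 0.2479]
tcp_rot: [0.563, 0.827, 0.0, -0.001]
ft_force: [-0.2, 0.0, 0.1]
gripper_width: 1.003
grip_force: 0.0
[ 0.62988805 -0.18911926  0.24792737] [[-0.367  0.93  -0.001]
 [ 0.93   0.367  0.001]
 [ 0.001 -0.001 -1.   ]] [-0.4   0.55  0.36  1.39  0.    0.79] 1.6
[[281.87547928 196.62698149]]
```

View pics/w1.png

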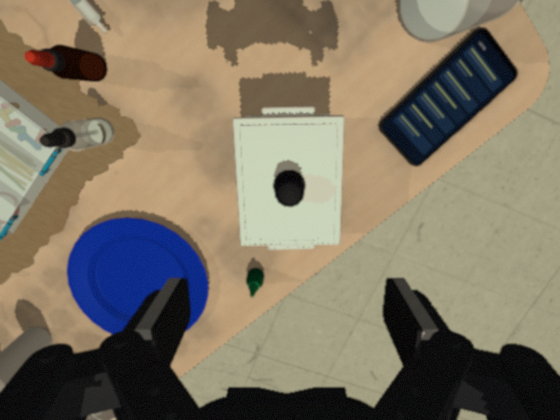

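The wrist view has the lid corners at (234,118), (344,117), (341,243) and (239,246), with the knob around (290,188). The plate centre is near (138,277).

```bash
python3 - <<'E'
from h import *
s=env.observe()
X=back('wrist',[(234,118),(344,117),(341,243),(239,246)],.093,s); print(X.round(4),X.mean(0))
for i in range(4):
    d=X[(i+1)%4]-X[i]; print(np.linalg.norm(d).round(4),np.degrees(np.arctan2(d[1],d[0])).round(1))
im=cv2.imread('pics/w1.png')
k=cv2.inRange(im,(0,0,0),(50,50,50)); k[:, :250]=0;k[:,330:]=0;k[:140]=0;k[230:]=0
c=max(cv2.findContours(k,0,2)[0],key=cv2.contourArea); print(cv2.boundingRect(c)); M=cv2.moments(c); uv=(M['m10']/M['m00'],M['m01']/M['m00']); print(uv,back('wrist',[uv],.115,s))
m=cv2.inRange(im,(60,0,0),(255,110,60)); m[:,230:]=0;m[:200]=0;m[290:]=0
c=max(cv2.findContours(m,0,2)[0],key=cv2.contourArea); c=c[c[:,0,1]<285]
X=back('wrist',c.reshape(-1,2),.013,s)[:,:2]
A=np.c_[2*X,np.ones(len(X))]; p=np.linalg.lstsq(A,(X**2).sum(1),rcond=None)[0]; print('plate',p[:2],np.sqrt(p[2]+p[:2]@p[:2]))
E
```

```text
[[ 0.5602 -0.147   0.093 ]
 [ 0.6554 -0.1087  0.093 ]
 [ 0.7055 -0.2263  0.093 ]
 [ 0.6068 -0.2687  0.093 ]] [ 0.63197072 -0.18768564  0.093     ]
0.1027 21.9
0.1279 -66.9
0.1074 -156.8
0.1303 111.0
(274, 171, 30, 34)
(288.85354193828766, 187.20708387657538) [[ 0.63008476 -0.18507746  0.115     ]]
plate [ 0.49218943 -0.39858167] 0.0852018258606993
```

```bash
python3 -m inch '[[[0,0,-0.03],[0,0,0]],[[0,0,-0.04],[0,0,0]],[[0,0,-0.04],[0,0,0]],[[0,0,-0.02],[0,0,0]],[[0,0,-0.012],[0,0,0]],[[0,0,-0.007],[0,0,0]],[[0,0,0],[0,0,0]]]' 0.2
python3 -m inch '[[[0,0,0],[0,0,0]],[[0,0,0],[0,0,0]],[[0,0,0],[0,0,0]],[[0,0,0],[0,0,0]],[[0,0,0],[0,0,0]],[[0,0,0],[0,0,0]]]' 1 50
```

```text
time: 2.52
ee_pos: [0.628, -0.192, 0.1008]
tcp_rot: [0.565, 0.825, -0.0, 0.0]
ft_force: [-0.2, 1.0, -0.2]
gripper_width: 0.799
grip_force: 0.0
time: 3.28
ee_pos: [0.628, -0.1917, 0.1005]
tcp_rot: [0.565, 0.825, -0.0, -0.0]
ft_force: [-0.1, 1.1, -0.6]
gripper_width: -0.003
grip_force: 0.0
```

```bash
python3 - <<'E'
from h import *
s,_=snap('wrist','w2.png'); print(s['ee_pos'],s['gripper_width'])
E
```

```text
[ 0.62800355 -0.19167551  0.1004777 ] -0.003363857818540299
```

View pics/w2.png

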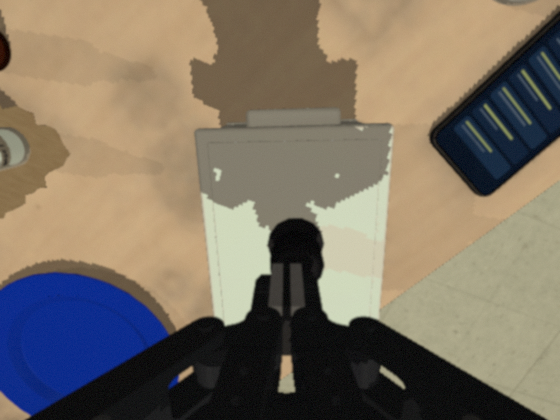

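```bash
python3 - <<'E'
from h import *
s=env.observe()
print(back('wrist',[(296,236)],.128,s),back('wrist',[(198,130),(391,125)],.093,s).round(4))
print(proj('wrist',[s['ee_pos'],s['ee_pos']+[0,0,.019]],s))
print(s['tcp_rot'], viewer.get_calibration('wrist')['T_tool_cam'].round(3))
E
```

```text
[[ 0.62495056 -0.16916264  0.128     ]] [[ 0.5619 -0.1456  0.093 ]
 [ 0.6541 -0.1069  0.093 ]]
[[284.68420386 253.6433064 ]
 [284.58429735 269.89445073]]
[ 5.64683896e-01  8.25307275e-01  8.84408863e-06 -1.04950325e-05] [[ 0.001 -0.948 -0.318  0.082]
 [ 1.     0.     0.002  0.   ]
 [-0.001 -0.318  0.948 -0.173]
 [ 0.     0.     0.     1.   ]]
```

Closing missed the knob: it stands on the camera side of the shut fingers, around (297,245). I'll go straight up and measure again.

```bash
python3 -m inch '[[[0,0,0.01],[0,0,0]],[[0,0,0.03],[0,0,0]],[[0,0,0.04],[0,0,0]],[[0,0,0.03],[0,0,0]],[[0,0,0.01],[0,0,0]],[[0,0,0],[0,0,0]]]' 
python3 -m inch '[[[0,0,0],[0,0,0]],[[0,0,0],[0,0,0]],[[0,0,0],[0,0,0]],[[0,0,0],[0,0,0]]]' 0.2
python3 - <<'E'
from h import *
s,im=snap('wrist','w3.png'); print(s['ee_pos'])
im=im[100:340,140:440,::-1]; cv2.imwrite('pics/w3c.png',cv2.resize(im,None,fx=2.5,fy=2.5,interpolation=cv2.INTER_CUBIC))
s,_=snap('top','top2.png')
E
```

```text
time: 4.08
ee_pos: [0.6282, -0.1918, 0.2207]
tcp_rot: [0.565, 0.825, 0.0, 0.0]
ft_force: [0.2, -0.2, 0.2]
gripper_width: -0.001
grip_force: 0.0
time: 4.58
ee_pos: [0.6279, -0.1916, 0.2202]
tcp_rot: [0.565, 0.825, -0.0, -0.0]
ft_force: [0.9, 0.1, 0.4]
gripper_width: 0.799
grip_force: 0.0
[ 0.62789005 -0.19161728  0.22020239]
```

View pics/w3c.png

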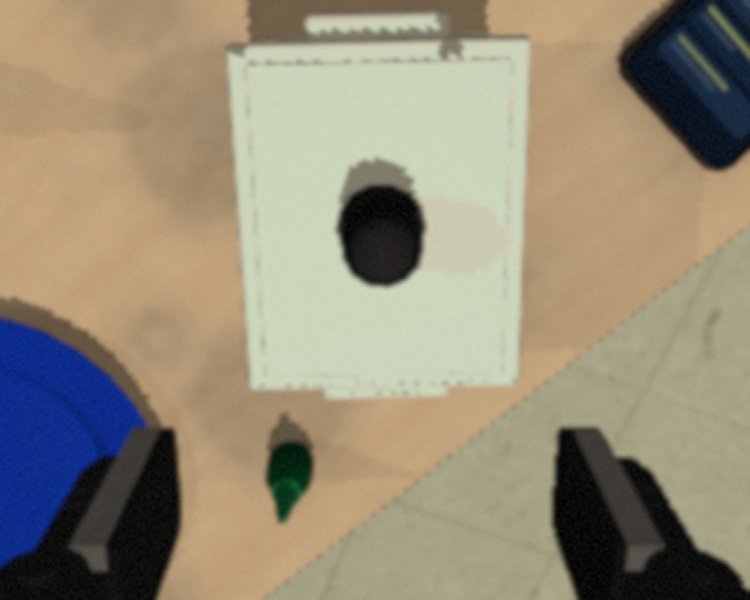

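In the crop the knob's lighter top disc is centred near (382,250). The lid corners are (229,46), (528,38), (517,382) and (251,388).

```bash
python3 - <<'E'
from h import *
s=env.observe()
f=lambda p:[(140+a/2.5,100+b/2.5) for a,b in p]
print('knob',back('wrist',f([(382,250)]),.128,s))
X=back('wrist',f([(229,46),(528,38),(517,382),(251,388)]),.093,s); print(X.round(4),X.mean(0))
for i in range(4):
    d=X[(i+1)%4]-X[i]; print(np.linalg.norm(d).round(4),np.degrees(np.arctan2(d[1],d[0])).round(1))
a,b=[cv2.cvtColor(cv2.imread(f'pics/{n}.png'),6) for n in('w1','w3')]
a,b=[cv2.cvtColor(cv2.imread(f'pics/{n}.png'),6) for n in('top','top2')]
print(cv2.minMaxLoc(cv2.matchTemplate(b[140:215,225:310],a[148:207,233:300],5))[3])
b2=cv2.imread('pics/top2.png');print(b2[150:205:6,264].mean(1))
E
```

```text
knob [[ 0.63244296 -0.18565634  0.128     ]]
[[ 0.5614 -0.1464  0.093 ]
 [ 0.6555 -0.1069  0.093 ]
 [ 0.7056 -0.2257  0.093 ]
 [ 0.61   -0.2656  0.093 ]] [ 0.63311913 -0.18615551  0.093     ]
0.1021 22.8
0.1289 -67.1
0.1036 -157.3
0.1287 112.2
(9, 8)
[ 23.66666667  33.33333333  31.66666667  11.33333333  61.33333333
  26.66666667 160.33333333 217.         172.         109.33333333]
```

```bash
python3 - <<'E'
from h import *
s=env.observe()
def circ(n,s,x,y,z,r):
    a=np.linspace(0,2*np.pi,40); p=proj(n,np.c_[x+r*np.cos(a),y+r*np.sin(a),z+0*a],s); return p.min(0).round(),p.max(0).round()
for n,e in(('w3',s['ee_pos']),('w2',[.628,-.19168,.10048])):
    q=dict(s); q['ee_pos']=np.array(e)
    print(n)
    for z,r in((.128,.010),(.122,.014),(.107,.014)): print(z,*circ('wrist',q,.632,-.187,z,r))
    print('lid edge',proj('wrist',[[.5614,-.1464,.093],[.6555,-.1069,.093]],q).round())
im=cv2.imread('pics/w2.png',0); print(im[200:320:5,297]); print(im[200:320:5,320]);print(im[255,255:340:4])
w=cv2.imread('pics/w3.png',0);print(w[160:225:3,292])
E
```

```text
w3
0.128 [279. 189.] [304. 213.]
0.122 [275. 183.] [308. 215.]
0.107 [275. 179.] [307. 210.]
lid edge [[232. 118.]
 [351. 115.]]
w2
0.128 [275. 254.] [317. 291.]
0.122 [267. 241.] [324. 292.]
0.107 [269. 230.] [321. 277.]
lid edge [[197. 131.]
 [394. 126.]]
[124 124 126 122  13   7   6   6  10   7  14   9  15  61  62  62  60  60
  60  62  58  63  24  15]
[125 127 209 209 209 206 139  51  37  28  35  32  10  13  16  70 208 208
 192 151  99  42  14   9]
[211 210 210 211  66   7  13   8  19  15  10   9  12  11  15  11  13 185
 201 202 203 201]
[206 178 122 122 120  21  11  12   2  13  28  29  33  36  33  35  37  32
 135 209 206 208]
```

```bash
python3 - <<'E'
from h import *
from scipy.optimize import least_squares
s=env.observe()
v={'w1':([.62989,-.18912,.24793],Ro.from_quat([.563,.827,0,-.001]).as_quat()),'w2':([.628,-.19168,.10048],s['tcp_rot']),'w3':(s['ee_pos'],s['tcp_rot'])}
def tri(ob,names):
    def f(X): return np.concatenate([(proj('wrist',X,dict(ee_pos=np.array(v[n][0]),tcp_rot=v[n][1]))[0]-o) for n,o in zip(names,ob)])
    r=least_squares(f,[.63,-.18,.1]); return r.x.round(4),r.fun.round(1)
print(tri([(234,118),(198,130),(231.6,118.4)],['w1','w2','w3']))
print(tri([(344,117),(391,125),(351.2,115.2)],['w1','w2','w3']))
print(tri([(234,118),(344,117)],['w1','w1']) if 0 else '')
print('knob base far edge',tri([(289,171),(297,218),(292.5,174.5)],['w1','w2','w3']))
g=cv2.imread('pics/w2.png')[200:330,240:350]; g=np.clip(g.astype(float)*3.5,0,255).astype(np.uint8)
cv2.imwrite('pics/w2c.png',cv2.resize(g,None,fx=4.5,fy=4.5,interpolation=cv2.INTER_CUBIC))
E
```

```text
(array([ 0.5605, -0.1468,  0.0863]), array([-0.2,  0.3,  0. ,  0.1,  0.1, -0.4]))
(array([ 0.6586, -0.1065,  0.0784]), array([-0.1, -0.7, -0.1,  0.3,  0.3,  0.1]))

knob base far edge (array([ 0.6288, -0.1746,  0.0851]), array([ 0.6, -0.3, -0.4,  0. ,  0.1,  0.2]))
```

View pics/w2c.png

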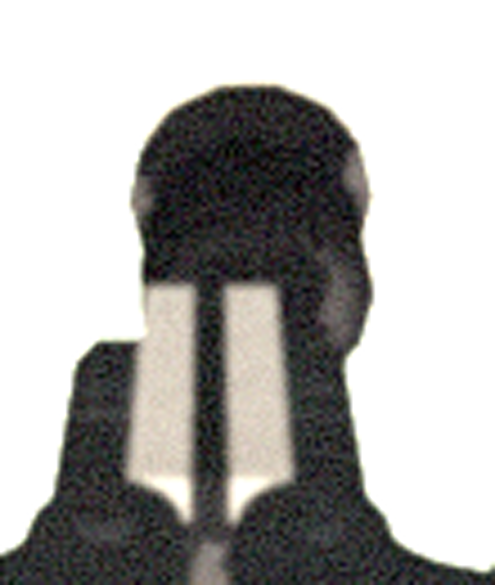

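The crop shows the shut fingertips at row 263, in front of and above the knob. That puts the real tips about 30 mm behind the reported TCP, so the fingers closed over the knob top. I'll go about 28 mm lower, watching the force.

```bash
python3 -m inch '[[[0.004,0.005,-0.03],[0,0,0]],[[0,0,-0.04],[0,0,0]],[[0,0,-0.04],[0,0,0]],[[0,0,-0.015],[0,0,0]],[[0,0,-0.01],[0,0,0]],[[0,0,-0.007],[0,0,0]],[[0,0,-0.006],[0,0,0]],[[0,0,0],[0,0,0]]]' 0.2
python3 -m inch '[[[0,0,0],[0,0,0]],[[0,0,0],[0,0,0]],[[0,0,0],[0,0,0]],[[0,0,0],[0,0,0]],[[0,0,0],[0,0,0]]]' 1 40
```

```text
time: 5.68
ee_pos: [0.6321, -0.1867, 0.0726]
tcp_rot: [0.565, 0.825, 0.0, 0.0]
ft_force: [-0.8, -0.2, -1.0]
gripper_width: 0.802
grip_force: 0.0
time: 6.3
ee_pos: [0.6322, -0.1868, 0.0731]
tcp_rot: [0.565, 0.825, 0.0, 0.0]
ft_force: [-1.3, -0.1, 6.7]
gripper_width: 0.308
grip_force: 39.6
```

The grip holds at 26 mm opening and 39.6 N. Next I lift and look at the lid from the top camera.

```bash
python3 -m inch '[[[0,0,0.005],[0,0,0]],[[0,0,0.015],[0,0,0]],[[0,0,0.025],[0,0,0]],[[0,0,0.03],[0,0,0]],[[0,0,0.015],[0,0,0]],[[-0.015,-0.025,0],[0,0,0]],[[-0.03,-0.05,0],[0,0,0]],[[-0.03,-0.05,0],[0,0,0]],[[-0.03,-0.05,0],[0,0,0]],[[-0.02,-0.034,0],[0,0,0]],[[-0.009,-0.015,0],[0,0,0]],[[0,0,0],[0,0,0]]]' 
python3 - <<'E'
from h import *
s,_=snap('wrist','w4.png'); snap('scene','sc4.png'); s,_=snap('top','top4.png'); print(s['ee_pos'],s['gripper_width'],s['ft_force'])
a,b=[cv2.imread(f'pics/{n}.png') for n in('w4','sc4')]
cv2.imwrite('pics/v4.png',np.hstack([cv2.resize(a,(400,300)),cv2.resize(b[130:340,200:440],(400,300))]))
E
```

```text
time: 7.8
ee_pos: [0.4976, -0.4111, 0.1623]
tcp_rot: [0.565, 0.825, 0.0, -0.0]
ft_force: [-0.3, 0.5, -2.1]
gripper_width: 0.304
grip_force: 39.7
[ 0.49857832 -0.40960882  0.16241164] 0.3041418363192757 [ 0.15320298  0.14344914 -1.15703472]
```

View pics/v4.png

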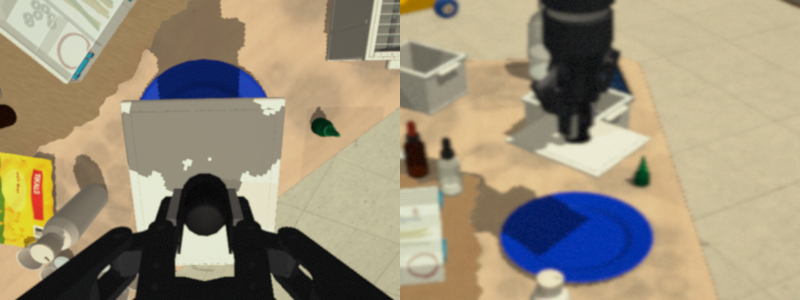

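The lid hangs level on the knob, with the plate rim's far arc visible at about row 84 of the full wrist picture. I'll check the plate centre from that arc, then lower.

```bash
python3 - <<'E'
from h import *
s=env.observe(); im=cv2.imread('pics/w4.png')
m=cv2.inRange(im,(60,0,0),(255,110,60)); m[140:]=0
pts=np.array([(u,np.nonzero(m[:,u])[0][0]) for u in range(215,360,3) if m[:,u].any()])
X=back('wrist',pts,.013,s)[:,:2]
from scipy.optimize import least_squares
r=least_squares(lambda c:np.hypot(*(X-c).T)-.0975,[.497,-.41],loss='soft_l1',f_scale=.002); print(r.x,np.abs(r.fun).mean(),len(X))
E
python3 -m inch '[[[0,0,-0.03],[0,0,0]],[[0,0,-0.04],[0,0,0]],[[0,0,-0.03],[0,0,0]],[[0,0,-0.02],[0,0,0]],[[0,0,-0.01],[0,0,0]],[[0,0,0],[0,0,0]]]'
```

```text
[ 0.5001433  -0.41140141] 0.00024085139425022314 49
time: 8.7
ee_pos: [0.4983, -0.4098, 0.0323]
tcp_rot: [0.564, 0.826, 0.0, -0.0]
ft_force: [0.3, -0.1, -1.5]
gripper_width: 0.3
grip_force: 39.7
```

Plate centre confirmed at (0.500,-0.411), so the offset is about 2 mm. I'll lower the rest gently.

```bash
python3 -m inch '[[[0.001,-0.001,-0.01],[0,0,0]],[[0,0,-0.01],[0,0,0]],[[0,0,-0.006],[0,0,0]],[[0,0,-0.003],[0,0,0]],[[0,0,-0.003],[0,0,0]],[[0,0,0],[0,0,0]]]'
```

```text
time: 9.45
ee_pos: [0.499, -0.4116, 0.0004]
tcp_rot: [0.565, 0.825, 0.0, -0.0]
ft_force: [-0.2, 0.2, -1.0]
gripper_width: 0.304
grip_force: 39.7
```

```bash
python3 -m inch '[[[0,0,-0.002],[0,0,0]],[[0,0,-0.002],[0,0,0]],[[0,0,0],[0,0,0]]]'
```

```text
time: 9.82
ee_pos: [0.4991, -0.4118, -0.0033]
tcp_rot: [0.565, 0.825, -0.0, 0.0]
ft_force: [-0.8, 0.6, 0.1]
gripper_width: 0.304
grip_force: 39.9
```

Contact: the lid's weight has come off the tool. Releasing and rising.

```bash
python3 -m inch '[[[0,0,-0.001],[0,0,0]],[[0,0,0],[0,0,0]],[[0,0,0],[0,0,0]],[[0,0,0],[0,0,0]]]' 0.2
python3 -m inch '[[[0,0,0.02],[0,0,0]],[[0,0,0.05],[0,0,0]],[[0,0,0.06],[0,0,0]],[[0,0,0.06],[0,0,0]],[[0,0,0.03],[0,0,0]],[[0.03,0.05,0],[0,0,0]],[[0.033,0.055,0],[0,0,0]],[[0.033,0.055,0],[0,0,0]],[[0.025,0.042,0],[0,0,0]],[[0.012,0.022,0],[0,0,0]],[[0,0,0],[0,0,0]],[[0,0,0],[0,0,0]]]' 0.45
python3 - <<'E'
from h import *
s,_=snap('wrist','w5.png'); print(s['ee_pos']); snap('top','top5.png')
a,b=[cv2.imread(f'pics/{n}.png') for n in('w5','top5')]
cv2.imwrite('pics/v5.png',np.hstack([a,cv2.resize(b[120:330,230:350],(240,420))]))
E
```

```text
time: 10.32
ee_pos: [0.499, -0.4117, -0.0045]
tcp_rot: [0.565, 0.825, -0.0, 0.0]
ft_force: [-1.1, 0.7, -0.4]
gripper_width: 0.802
grip_force: 0.0
time: 11.82
ee_pos: [0.63, -0.1911, 0.2155]
tcp_rot: [0.565, 0.825, -0.0, -0.0]
ft_force: [-0.4, -0.4, 0.3]
gripper_width: 0.549
grip_force: 0.0
[ 0.62999894 -0.19113741  0.21546674]
```

View pics/v5.png

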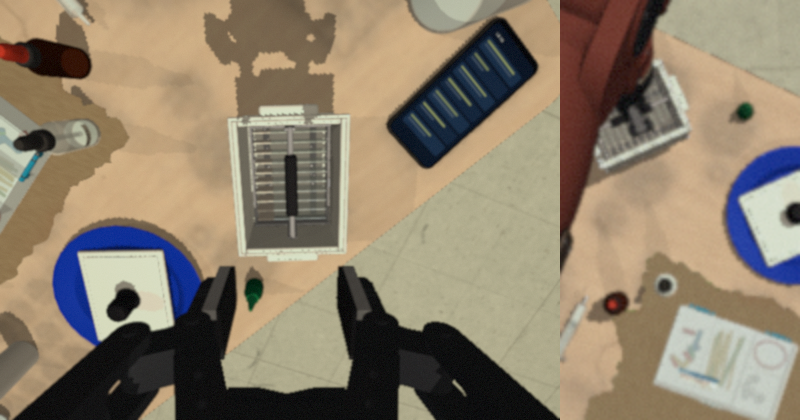

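The lid lies on the plate. In the dish the black grip bar runs from (291,156) to (292,215), centre about (291.5,185).

```bash
python3 - <<'E'
from h import *
s=env.observe(); im=cv2.imread('pics/w5.png',0)
k=cv2.inRange(im,0,45); k[:, :275]=0;k[:,310:]=0;k[:145]=0;k[230:]=0
c=max(cv2.findContours(k,0,2)[0],key=cv2.contourArea); print(cv2.boundingRect(c)); r=cv2.minAreaRect(c); print(r)
b=cv2.boxPoints(r); b=b[np.argsort(b[:,1])]; e=[b[:2].mean(0),b[2:].mean(0)]
X=back('wrist',e,.076,s); d=X[1]-X[0]; print(X,X.mean(0),np.linalg.norm(d),np.degrees(np.arctan2(d[1],d[0])))
print('toolx',np.degrees(np.arctan2(*Ro.from_quat(s['tcp_rot']).as_matrix()[[1,0],0])))
X=back('wrist',[(230,117),(347,117),(346,250),(241,254)],.088,s); print(X.round(4),X.mean(0))
E
```

```text
(285, 155, 12, 61)
((290.5, 185.0), (60.0, 11.0), 90.0)
[[ 0.6225131  -0.15898314  0.076     ]
 [ 0.64382685 -0.2132418   0.076     ]] [ 0.63316998 -0.18611247  0.076     ] 0.05829475073327066 -68.5542295975212
toolx 111.15991003456251
[[ 0.5616 -0.1457  0.088 ]
 [ 0.6548 -0.1096  0.088 ]
 [ 0.7055 -0.2234  0.088 ]
 [ 0.6119 -0.2642  0.088 ]] [ 0.63346506 -0.18574599  0.088     ]
```

```bash
python3 -m inch '[[[0.003,0.005,-0.03],[0,0,0]],[[0,0,-0.045],[0,0,0]],[[0,0,-0.04],[0,0,0]],[[0,0,-0.025],[0,0,0]],[[0,0,-0.015],[0,0,0]],[[0,0,-0.012],[0,0,0]],[[0,0,-0.01],[0,0,0]],[[0,0,-0.007],[0,0,0]],[[0,0,-0.005],[0,0,0]],[[0,0,0],[0,0,0]]]' 0.55
python3 -m inch '[[[0,0,0],[0,0,0]],[[0,0,0],[0,0,0]],[[0,0,0],[0,0,0]],[[0,0,0],[0,0,0]]]' 1 40
```

```text
time: 13.18
ee_pos: [0.6333, -0.1854, 0.0264]
tcp_rot: [0.565, 0.825, -0.0, -0.0]
ft_force: [-0.2, -0.8, -0.6]
gripper_width: 0.451
grip_force: 0.0
time: 13.68
ee_pos: [0.6334, -0.1857, 0.0268]
tcp_rot: [0.565, 0.825, -0.0, 0.0]
ft_force: [-1.6, -0.1, 3.6]
gripper_width: 0.131
grip_force: 44.7
```

Rack grip holds (11 mm at 45 N). I'll lift it and go towards the open dish, stopping short for a look.

```bash
python3 -m inch '[[[0,0,0.005],[0,0,0]],[[0,0,0.015],[0,0,0]],[[0,0,0.03],[0,0,0]],[[0,0,0.04],[0,0,0]],[[0,0,0.035],[0,0,0]],[[0,0,0.015],[0,0,0]],[[0,0,0],[0,0,0]]]'
python3 -m inch '[[[-0.012,0.02,0],[0,0,1]],[[-0.02,0.032,0],[0,0,1]],[[-0.024,0.038,0],[0,0,1.5]],[[-0.022,0.036,0],[0,0,1.5]],[[-0.013,0.021,0],[0,0,1]],[[-0.006,0.009,0],[0,0,0]],[[0,0,0],[0,0,0]],[[0,0,0],[0,0,0]]]'
python3 - <<'E'
from h import *
s,_=snap('wrist','w6.png'); print(s['ee_pos'],s['gripper_width'],s['ft_force'])
E
```

```text
time: 14.55
ee_pos: [0.6338, -0.1857, 0.1673]
tcp_rot: [0.565, 0.825, 0.0, 0.001]
ft_force: [-0.5, -0.2, -4.6]
gripper_width: 0.126
grip_force: 44.0
time: 15.55
ee_pos: [0.5368, -0.0303, 0.1661]
tcp_rot: [0.521, 0.853, -0.0, 0.0]
ft_force: [0.2, -0.4, -3.0]
gripper_width: 0.129
grip_force: 43.9
[ 0.53680011 -0.03028478  0.16614464] 0.12884223041301646 [ 0.20116254 -0.37168359 -3.03927357]
```

View pics/w6.png

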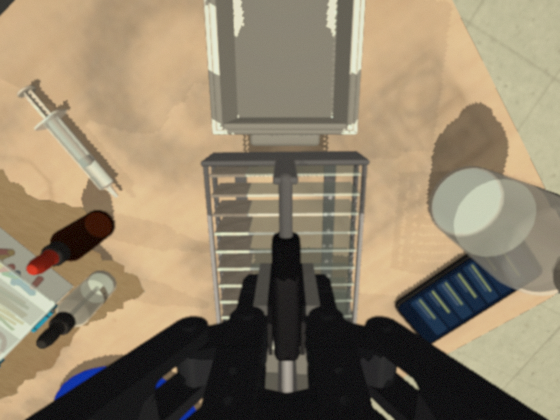

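The open dish's near rim corners are at (212,133) and (357,132), with side edges running up to (206,0) and (364,0). The rack hangs straight, its front top rail from (204,160) to (368,160). I'll measure both.

```bash
python3 - <<'E'
from h import *
s=env.observe(); R=Ro.from_quat(s['tcp_rot']).as_matrix()
X=back('wrist',[(212,133),(357,132),(206,2),(364,2)],.088,s); print(X.round(4))
ang=lambda d:np.degrees(np.arctan2(d[1],d[0])).round(1)
print('w',np.linalg.norm(X[1]-X[0]),np.linalg.norm(X[3]-X[2]),ang(X[1]-X[0]),ang(X[2]-X[0]),ang(X[3]-X[1]),'toolx',ang(R[:,0]))
for a in (ang(X[1]-X[0])+90,(ang(X[2]-X[0])+ang(X[3]-X[1]))/2):
    t=np.radians(a); print('dish',a,(X[0]+X[1])[:2]/2+.066*np.array([np.cos(t),np.sin(t)]))
Y=back('wrist',[(204,160),(368,160)],.1743,s); print('rack tool',((Y-s['ee_pos'])@R).round(4),'yaw',ang(Y[1]-Y[0])+90)
E
```

```text
[[ 0.4631 -0.0023  0.088 ]
 [ 0.5561  0.0464  0.088 ]
 [ 0.4263  0.0727  0.088 ]
 [ 0.5176  0.1198  0.088 ]]
w 0.10496143127435768 0.10267400001233101 27.6 116.1 117.7 toolx 117.2
dish 117.6 [0.47901359 0.08051883]
dish 116.9 [0.47973043 0.08088803]
rack tool [[ 0.0539 -0.0392 -0.0081]
 [ 0.0539  0.0407 -0.0081]] yaw 117.2
```

```bash
python3 -m inch '[[[-0.008,0.016,0],[0,0,0]],[[-0.016,0.031,0],[0,0,0]],[[-0.018,0.034,0],[0,0,0]],[[-0.012,0.022,0],[0,0,0]],[[-0.004,0.008,-0.01],[0,0,0]],[[0,0,-0.02],[0,0,0]],[[0,0,-0.01],[0,0,0]],[[0,0,0],[0,0,0]],[[0,0,0],[0,0,0]]]'
python3 - <<'E'
from h import *
s,im=snap('wrist','w7.png'); print(s['ee_pos'],s['ft_force']); R=Ro.from_quat(s['tcp_rot']).as_matrix()
c=np.array([.4795,.0807]);t=np.radians(117.3);ax=np.array([np.cos(t),np.sin(t)]);ay=np.array([np.sin(t),-np.cos(t)])
for nm,x,y in(('far out',.066,.053),('far in',.058,.045),('mid',.03,.053)):
    print(nm,proj('wrist',[np.r_[c+ax*x+q*ay*y,.088] for q in(-1,1)],s).round(1).tolist())
e=s['ee_pos'];z=e[2]-.0218+.03
print('rackend',proj('wrist',[e+R@[.055,q*.042,e[2]-z] for q in(-1,1)],s).round(1).tolist())
g=im.mean(2).astype(int)
for r in(85,100): print(r,g[r,150:420:3].tolist())
for u in(230,286,340): print(u,g[20:200:4,u].tolist())
E
```

```text
time: 16.73
ee_pos: [0.4788, 0.0813, 0.1269]
tcp_rot: [0.521, 0.854, 0.0, 0.0]
ft_force: [-0.5, -0.2, -3.1]
gripper_width: 0.13
grip_force: 43.9
[0.47877461 0.08126625 0.12686748] [-0.52413518 -0.17561065 -3.06775891]
far out [[198.0, 128.4], [372.3, 128.2]]
far in [[212.0, 141.7], [358.3, 141.5]]
mid [[202.6, 185.9], [367.9, 185.7]]
rackend [[198.0, 157.7], [370.9, 157.9]]
85 [170, 170, 168, 169, 168, 169, 172, 172, 172, 173, 171, 167, 169, 168, 168, 168, 166, 165, 166, 165, 168, 148, 111, 96, 98, 97, 96, 96, 95, 94, 96, 96, 97, 96, 98, 94, 98, 93, 94, 93, 93, 89, 88, 91, 94, 92, 95, 95, 95, 95, 97, 94, 95, 95, 95, 94, 97, 96, 95, 88, 87, 85, 89, 88, 91, 92, 92, 94, 155, 174, 180, 182, 183, 181, 182, 182, 184, 182, 181, 180, 179, 181, 183, 182, 183, 186, 186, 186, 183, 165]
100 [162, 164, 163, 165, 170, 168, 166, 167, 166, 165, 167, 165, 163, 162, 162, 160, 162, 163, 163, 161, 162, 163, 163, 165, 129, 92, 95, 94, 96, 98, 97, 97, 97, 97, 95, 95, 95, 95, 92, 92, 89, 84, 84, 83, 88, 85, 87, 91, 95, 94, 94, 94, 93, 93, 93, 92, 91, 93, 93, 95, 95, 96, 101, 100, 104, 112, 168, 176, 177, 179, 181, 182, 184, 181, 181, 180, 182, 183, 183, 182, 183, 183, 182, 181, 183, 185, 187, 187, 187, 188]
230 [129, 131, 132, 131, 129, 124, 114, 116, 99, 98, 95, 93, 94, 95, 95, 96, 97, 95, 96, 95, 93, 94, 94, 93, 93, 95, 102, 86, 138, 130, 135, 103, 104, 77, 64, 72, 93, 88, 90, 124, 103, 90, 87, 93, 127]
286 [130, 129, 130, 129, 112, 124, 172, 136, 105, 90, 90, 89, 88, 86, 94, 96, 95, 97, 94, 84, 87, 88, 84, 87, 127, 140, 137, 134, 137, 128, 136, 121, 124, 78, 63, 68, 63, 65, 66, 89, 97, 93, 95, 96, 94]
340 [176, 172, 172, 171, 169, 168, 166, 156, 93, 95, 93, 96, 94, 92, 91, 88, 91, 96, 102, 104, 104, 103, 105, 105, 105, 103, 112, 88, 137, 128, 138, 82, 77, 62, 67, 88, 86, 85, 103, 110, 85, 83, 85, 98, 115]
```

```bash
python3 - <<'E'
from h import *
g=cv2.imread('pics/w7.png',0).astype(int)
print(*range(186,222,2)); print(*range(350,386,2))
for r in(134,139,146,150,154,158,163,170,185): print(r,g[r,186:222:2].tolist(),g[r,350:386:2].tolist())
E
```

```text
186 188 190 192 194 196 198 200 202 204 206 208 210 212 214 216 218 220
350 352 354 356 358 360 362 364 366 368 370 372 374 376 378 380 382 384
134 [162, 163, 162, 161, 158, 159, 159, 137, 140, 137, 131, 133, 135, 133, 135, 133, 134, 133] [135, 135, 134, 135, 133, 134, 136, 134, 136, 142, 148, 179, 191, 191, 192, 192, 192, 190]
139 [161, 162, 164, 163, 161, 160, 159, 140, 138, 133, 131, 141, 139, 123, 129, 143, 141, 141] [141, 141, 141, 135, 116, 133, 142, 134, 129, 137, 152, 179, 182, 181, 182, 179, 178, 180]
146 [161, 162, 162, 162, 160, 160, 160, 149, 136, 138, 130, 138, 140, 129, 109, 106, 107, 107] [80, 80, 87, 90, 120, 138, 140, 130, 131, 139, 162, 179, 180, 179, 181, 179, 179, 177]
150 [161, 160, 159, 160, 161, 159, 160, 155, 143, 140, 127, 137, 142, 131, 108, 106, 106, 106] [88, 89, 88, 93, 120, 138, 139, 129, 139, 168, 169, 178, 178, 178, 179, 177, 179, 179]
154 [164, 163, 161, 162, 162, 160, 162, 160, 209, 224, 195, 164, 109, 75, 62, 65, 64, 64] [66, 65, 63, 67, 69, 90, 123, 130, 197, 218, 181, 181, 176, 179, 177, 180, 181, 179]
158 [167, 166, 166, 166, 166, 166, 166, 169, 205, 195, 107, 67, 65, 64, 65, 66, 64, 64] [68, 63, 69, 67, 66, 68, 69, 79, 137, 188, 184, 180, 180, 181, 181, 180, 180, 179]
163 [173, 172, 174, 173, 175, 175, 173, 140, 99, 100, 99, 100, 99, 98, 97, 99, 100, 99] [94, 95, 95, 94, 94, 100, 95, 94, 95, 119, 169, 181, 182, 183, 180, 180, 181, 178]
170 [182, 181, 181, 180, 183, 180, 177, 174, 152, 107, 98, 160, 205, 111, 91, 88, 87, 90] [84, 81, 80, 88, 141, 202, 120, 92, 137, 185, 180, 181, 180, 180, 181, 183, 181, 181]
185 [183, 182, 180, 180, 181, 181, 180, 181, 180, 149, 98, 104, 196, 175, 94, 86, 90, 94] [85, 81, 74, 100, 186, 178, 79, 101, 162, 183, 183, 182, 182, 180, 182, 181, 182, 181]
```

```bash
python3 - <<'E'
from h import *
s=env.observe(); R=Ro.from_quat(s['tcp_rot']).as_matrix(); e=s['ee_pos']
T=lambda uv,z:((back('wrist',uv,z,s)-e)@R)[:,:2].round(4).tolist()
for b in(0,-.004,-.006):
    print(b,'outer',T([(199.3,131),(371.8,131)],.088+b),'inner',T([(213,143.5),(357.5,143.5)],.088+b),'rack',T([(200.2,152.8),(369,152.8)],e[2]-.0218+.03+b))
E
```

```text
0 outer [[0.0635, -0.0521], [0.0636, 0.0531]] inner [[0.056, -0.0442], [0.056, 0.0449]] rack [[0.0574, -0.0407], [0.0574, 0.0409]]
-0.004 outer [[0.0632, -0.0531], [0.0632, 0.0541]] inner [[0.0555, -0.0451], [0.0555, 0.0457]] rack [[0.0568, -0.0417], [0.0568, 0.0419]]
-0.006 outer [[0.063, -0.0536], [0.0631, 0.0546]] inner [[0.0552, -0.0455], [0.0553, 0.0462]] rack [[0.0565, -0.0422], [0.0565, 0.0423]]
```

The rack is about 4 mm too far along the dish's length and fine sideways. I'll correct that and lower into the mouth, checking the force.

```bash
python3 -m inch '[[[0.0018,-0.0036,0],[0,0,0]],[[0,0,0],[0,0,0]],[[0,0,-0.006],[0,0,0]],[[0,0,-0.008],[0,0,0]],[[0,0,-0.008],[0,0,0]],[[0,0,-0.006],[0,0,0]],[[0,0,0],[0,0,0]],[[0,0,0],[0,0,0]]]'
```

```text
time: 17.77
ee_pos: [0.4802, 0.078, 0.0986]
tcp_rot: [0.521, 0.854, 0.0, -0.0]
ft_force: [-0.2, 0.3, -3.9]
gripper_width: 0.127
grip_force: 43.9
```

The rack bottom is now about 11 mm inside the rim with no contact force.

```bash
python3 -m inch '[[[0,0,-0.008],[0,0,0]],[[0,0,-0.012],[0,0,0]],[[0,0,-0.014],[0,0,0]],[[0,0,-0.012],[0,0,0]],[[0,0,-0.01],[0,0,0]],[[0,0,-0.006],[0,0,0]],[[0,0,0],[0,0,0]],[[0,0,0],[0,0,0]]]'
```

```text
time: 18.77
ee_pos: [0.4798, 0.0779, 0.0365]
tcp_rot: [0.521, 0.854, -0.0, -0.0]
ft_force: [-2.0, 2.6, -4.7]
gripper_width: 0.132
grip_force: 43.7
```

```bash
python3 -m inch '[[[-0.0005,0.001,-0.003],[0,0,0]],[[0,0,-0.003],[0,0,0]],[[0,0,-0.002],[0,0,0]],[[0,0,-0.001],[0,0,0]],[[0,0,0],[0,0,0]],[[0,0,0],[0,0,0]]]'
```

```text
time: 19.52
ee_pos: [0.4797, 0.0789, 0.0276]
tcp_rot: [0.521, 0.854, 0.0, 0.0]
ft_force: [-0.1, 0.6, -3.0]
gripper_width: 0.129
grip_force: 43.9
```

```bash
python3 -m inch '[[[0,0,-0.001],[0,0,0]],[[0,0,-0.001],[0,0,0]],[[0,0,0],[0,0,0]],[[0,0,0],[0,0,0]]]'
```

```text
time: 20.02
ee_pos: [0.4796, 0.0788, 0.0266]
tcp_rot: [0.521, 0.854, -0.0, 0.0]
ft_force: [-7.1, -0.6, 16.5]
gripper_width: 0.127
grip_force: 46.5
```

Floor contact at exactly the expected height (20 N change). Releasing and rising.

```bash
python3 -m inch '[[[0,0,0.001],[0,0,0]],[[0,0,0],[0,0,0]],[[0,0,0],[0,0,0]],[[0,0,0],[0,0,0]]]' 0.55
python3 -m inch '[[[0,0,0.01],[0,0,0]],[[0,0,0.03],[0,0,0]],[[0,0,0.05],[0,0,0]],[[0,0,0.05],[0,0,0]],[[0,0,0.04],[0,0,0]],[[0,0,0.02],[0,0,0]],[[0,0,0],[0,0,0]],[[0,0,0],[0,0,0]]]'
python3 - <<'E'
from h import *
s,im=snap('wrist','w8.png'); g=im.mean(2).astype(np.uint8); print(s['ee_pos'],s['ft_force']); R=Ro.from_quat(s['tcp_rot']).as_matrix(); e=s['ee_pos']
k=cv2.inRange(g,0,45); k[:, :250]=0;k[:,330:]=0;k[:120]=0;k[250:]=0
c=max(cv2.findContours(k,0,2)[0],key=cv2.contourArea); r=cv2.minAreaRect(c); print(r,cv2.boundingRect(c)); X=back('wrist',[r[0]],.076,s); print('grip',X,((X-e)@R))
d=np.array([.4795,.0807]);t=np.radians(117.3);ax=np.array([np.cos(t),np.sin(t)]);ay=np.array([np.sin(t),-np.cos(t)])
print(proj('wrist',[np.r_[d+ax*p*.066+ay*q*.053,.088] for p,q in((1,-1),(1,1),(-1,1),(-1,-1))],s).round().tolist())
for u in(240,330): print(u,g[80:280:4,u].tolist())
b=cv2.imread('pics/w5.png',0)
s2,_=snap('top','top8.png')
E
```

```text
time: 20.52
ee_pos: [0.4796, 0.0789, 0.0264]
tcp_rot: [0.521, 0.854, -0.0, -0.0]
ft_force: [-0.2, 0.3, -0.8]
gripper_width: 0.45
grip_force: 0.0
time: 21.52
ee_pos: [0.4791, 0.0789, 0.2259]
tcp_rot: [0.521, 0.854, -0.0, -0.0]
ft_force: [-0.5, 0.9, -0.4]
gripper_width: 0.452
grip_force: 0.0
[0.47912749 0.07890103 0.22589184] [-0.54877875  0.89832172 -0.39675756]
((286.8003234863281, 186.91883850097656), (58.008541107177734, 10.658479690551758), 88.91908264160156) (281, 158, 12, 59)
grip [[0.48044374 0.07984446 0.076     ]] [[0.00017575 0.00172409 0.14989057]]
[[226.0, 116.0], [346.0, 116.0], [339.0, 252.0], [234.0, 253.0]]
240 [100, 93, 89, 92, 91, 102, 112, 90, 96, 95, 203, 202, 130, 94, 97, 96, 94, 96, 97, 96, 95, 96, 99, 100, 98, 99, 106, 115, 120, 125, 125, 133, 146, 162, 171, 173, 174, 182, 195, 201, 205, 202, 201, 189, 151, 153, 130, 24, 13, 13]
330 [89, 83, 84, 95, 96, 95, 97, 96, 95, 98, 198, 198, 121, 71, 79, 81, 83, 85, 84, 83, 86, 84, 82, 84, 85, 84, 83, 84, 85, 85, 85, 86, 84, 84, 86, 85, 86, 87, 86, 91, 95, 99, 182, 190, 146, 149, 123, 15, 7, 8]
```

The rack's grip sits at (0.480,0.080), on the dish's centre and aligned. It went to floor depth, it's released, and the arm is clear.

```bash
python3 -c "
from h import *
print(finish_job())"
```

```text
the job is handed in; nothing more can be done
None
```

I set the lid knob up on the plate, stood the rack on the open dish's floor, released both and handed the job in at about 21.6 s; no verdict came back. The first try at the knob closed above it without touching, because the fingertips sit about 30 mm short of the reported TCP.

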